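# Make up the setting kit and the polishing kit

### The job

Make up two job kits from the stock: in the slim tray lay the loupe lengthwise in the long bay and stand the bur tube in the square bay; in the broad tray lay the polishing wheel flat, hub up, in the large bay and stand the pot of pins in the small bay. Everything sits flat on the floor of its bay, near its middle and not on a rib. The wax bottle, the dropper bottle and the small black block belong to neither kit: leave them where they are.

Things in the scene. Friction and masses are not known exactly. Their poses are not given: they have to be found in the camera images.
- slim_tray: Setting tray: slim aluminium tray, 60 x 154 x 9 mm (x, y, z), two bays. Fixed. Floor 4 mm thick; rims and ribs 4 mm wide, 9 mm above the bench. Origin: centre of the underside; yaw within 0.2 rad of the world frame. Bays 52 mm wide in x, centred at x = 0: long bay, 90 mm in y, centred at y = -28 mm; square bay, 52 mm in y, centred at y = +47 mm.
- broad_tray: Polishing tray: broad aluminium tray, 92 x 150 x 9 mm (x, y, z), two bays. Fixed. Floor 4 mm thick; rims and ribs 4 mm wide, 9 mm above the bench. Origin: centre of the underside; yaw within 0.2 rad of the world frame. Bays 84 mm wide in x, centred at x = 0: large bay, 84 mm in y, centred at y = -29 mm; small bay, 54 mm in y, centred at y = +44 mm.
- loupe: Folding loupe lying flat, 26 x 64 x 15 mm, 45 g: metal lens ring (26 mm wide, 14 mm high) from y = +6 to +32 mm, black oblong case (20 mm wide, 15 mm high) from y = -32 to +4 mm. Origin: centre of the underside; y along its length, within 0.25 rad of world y at the start. Grip the case across x at about y = -8 mm.
- bur_tube: Slim upright clear tube holding long burs, 26 mm diameter; the tube wall ends at 75 mm and the burs stick out to 91 mm; 70 g. Origin: centre of the underside, z up. Any yaw. Grip the tube wall at 45 to 65 mm height.
- wax_bottle: Upright round white bottle of cutting wax with a screw cap (fixed), 77 mm tall; body 32 mm diameter up to 63 mm, cap 34 mm diameter above that; 85 g; belongs to no kit and stays where it is. Origin: centre of the underside, z up.
- polishing_wheel: Round polishing wheel lying flat: a dark rubber hub, 40 mm diameter, from 8 to 23 mm height, on a flat flange, 62 mm diameter and 8 mm high; 60 g. Origin: centre of the underside, z up. Any yaw. Grip the hub above the flange.
- pin_pot: Short round clear pot packed with steel pins, 37 mm diameter; the pot wall is 34 mm high and the pins reach 42 mm; 120 g. Origin: centre of the underside, z up. Any yaw.
- dropper_bottle: Translucent dropper bottle lying on its side, 30 x 80 x 30 mm; belongs to no kit and stays where it is. Origin: centre of the underside, y along its length.
- black_block: Small black oblong drill block, 22 x 42 x 16 mm, loose; belongs to no kit and stays where it is. Origin: centre of the underside. Fixed obstacles near the work: a bench vice, 86 mm high, at x = 0.42 to 0.54 m, y = -0.30 to -0.20 m (where possible grip with the fingers closing along world x), and a lamp whose head hangs low beyond y = 0.2 m, its arm over the back left.

How it is judged:
By the outcome, as a careful person would: the job done as asked, in the order asked, and still so for the second after the job is handed in, with the robot touching nothing.
It also fails if it takes over 112 s, if anything falls off the work surface, if the arm or the gripper's body presses on something with over 40 N, if the wrist force passes 120 N, or if a joint passes its speed limit or range.

### The arm

A 6-joint arm with a two-finger parallel gripper is mounted at the origin on a cart in front of the work surface, level with it; the furniture and walls round the work are solid. World frame = base frame: x ahead of the robot, y to its left, z up, the work surface at z = 0. Lengths are in m, angles in rad, forces in N, time in s.
With the tool pointing down it reaches from about 0.325 to 0.775 m from the base axis. Payload 5.5 kg.
Tool frame: the origin (TCP) lies between the finger pads; the fingertips stand 8 mm ahead of it and the grasp point (between the pads) lies 11 mm behind it (tcp_to_tips is the distance from the TCP to the fingertips, in m); z points along the fingers, y is the direction in which the jaws open and shut (so a half turn about z gives the same grasp; the last joint's range is limited). The gripper opens to 88 mm and grips with 3 to 60 N. Pads are 20 mm wide; open, the fingers measure 115 mm over their backs; the gripper's body (75 mm by 178 mm) begins 61 mm behind the grasp point.
Start: joints at [-1.194, 0.091, 1.231, -0, 1.82, -0.057], TCP at [0.252, -0.544, 0.231] pointing down, gripper open.
Joint ranges: [-2.87, 2.87], [-0.86, 2.18], [0.17, 2.46], [-1.51, 4.65], [0.06, 2.69], [-2.65, 2.65]. Speed limits (rad/s): [2.57, 2.57, 3.01, 3.14, 3.14, 3.14].

### API

Orientations are given as a unit quaternion [w, x, y, z].
In Python, from bench import * gives the robot as it stands. Calls block until the motion is done:
- move_to(position, orientation): joint-space move of the TCP to a pose.
- move_l(position, speed=0.15, orientation=None): straight line of the TCP; orientation=None keeps the orientation; speed is the mean speed in m/s.
- movej(angles): joint-space move.
- gripper_open() and close(): open the fingers fully, or close them until they stop; the grip force is fixed at half the most.
- hold(seconds).
- inverse_kinematics(position, orientation): joint angles nearest the present ones, or None.
- state(): the state.
- get_image(name): name is "scene" or "side" or "wrist"; returns a dict with "frame" (384x512x3 uint8, blue, green, red), "depth" (384x512 float32, m along the optical axis (not along the pixel's ray), 0 where there is no reading), "camera_matrix" (3x3 intrinsics, pixels), "k1" (the pictures are not rectified: a ray, as slopes to the right and down, at radius r is drawn at 1 + k1 r^2 times it, then the intrinsics apply), "view" (4x4, takes a point from world to camera coordinates). Camera axes: x right, y up, looking along -z (the intrinsics and any distortion apply to the point x, -y, -z); pixel columns grow to the right and rows downward; lengths in m; the calibration is good to about 2 mm. A picture is of the moment at which its call begins.
A pose or a line that the arm cannot do raises IKError and nothing moves.
- job_done(): hands the job in, once; it reports no verdict.
The state is a dict: "time": time; "joint_pos": joint angles; "dq": joint speeds; "joint_torque": joint torques, N m; "ee_pos": TCP position; "ee_rot": TCP orientation; "ft_force": force on the tool from outside, world axes, zero at the start; "moment": the same for the moment, N m; "finger_gap": finger opening in m.
Only numpy, scipy, OpenCV 4.12 (cv2) and the standard library are available. Lean on these libraries where they do the work, as an engineer would, in place of code of your own. Each camera call takes 0.05 s, during which the arm holds its last target.

## Working session

There is one attempt and no reset: what is moved stays moved. The work goes in short steps, each a Python script; the robot and the scene stay as the last script left them, time stands still between calls to the robot, and variables do not carry over. Pictures are saved under pics/ and viewed, and the job is handed in when it is done.

```bash
ls; mkdir -p pics
python3 - <<'E'
from bench import *
import cv2,numpy as np
s=state();print(s)
for n in ("scene","side","wrist"):
    d=get_image(n);cv2.imwrite(f"pics/{n}0.png",d["frame"]);print(n,d["camera_matrix"],d["k1"],d["view"],(d["depth"]>0).mean())
E
```

```text
pics
{'time': 0.0, 'joint_pos': array([-1.19369143e+00,  9.18575038e-02,  1.23186432e+00, -1.35821700e-05,
        1.81981337e+00, -5.66860853e-02]), 'dq': array([ 0.00038732,  0.00118094, -0.00054144, -0.00067892,  0.00027821,
       -0.00113888]), 'joint_torque': array([-2.07888661e-03, -4.46448934e+01, -4.06450939e+01,  6.96303276e-02,
        2.92054442e-02, -1.20190025e-04]), 'ee_pos': array([ 0.25208585, -0.54416329,  0.22951987]), 'ee_rot': array([-9.57782299e-04,  9.76570140e-01,  2.15197163e-01, -1.61440822e-04]), 'ft_force': array([-0.33869115,  0.06812624,  0.26420954]), 'moment': array([-0.02560388, -0.01932796,  0.00834779]), 'finger_gap': 0.08785964009436865}
scene [[444.1671845    0.         256.50707152]
 [  0.         444.1671845  190.27688592]
 [  0.           0.           1.        ]] -0.12769031758360389 [[ 0.82435628 -0.56597672 -0.01034785 -0.48338754]
 [ 0.22346177  0.30857223  0.92457991 -0.11912086]
 [-0.52009765 -0.76449561  0.38084762 -0.83000413]
 [ 0.          0.          0.          1.        ]] 0.8889973958333334
side [[442.80153924   0.         251.01402331]
 [  0.         442.80153924 194.47409224]
 [  0.           0.           1.        ]] -0.09593993781845572 [[-0.94636043 -0.3225473   0.01910967  0.45029353]
 [ 0.20809597 -0.56317856  0.79970368 -0.20783492]
 [-0.24718011  0.76078456  0.60009069 -0.89489279]
 [ 0.          0.          0.          1.        ]] 0.9964548746744791
wrist [[307.27496939   0.         250.41169894]
 [  0.         307.27496939 186.82379414]
 [  0.           0.           1.        ]] -0.02163766951036095 [[ 0.42122245 -0.90695329 -0.00271628 -0.59917931]
 [ 0.87459644  0.40698398 -0.2635244   0.03342403]
 [ 0.24010981  0.10862674  0.96464891 -0.38959004]
 [ 0.          0.          0.          1.        ]] 0.9958953857421875
```

View pics/scene0.png

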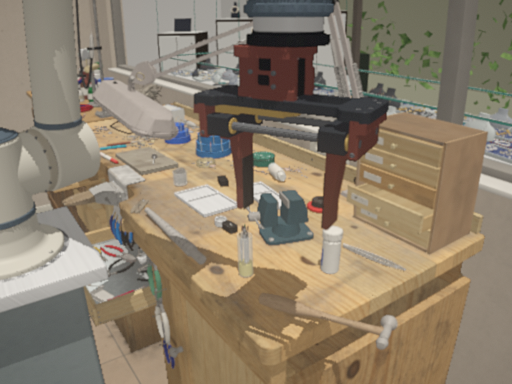

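View pics/side0.png

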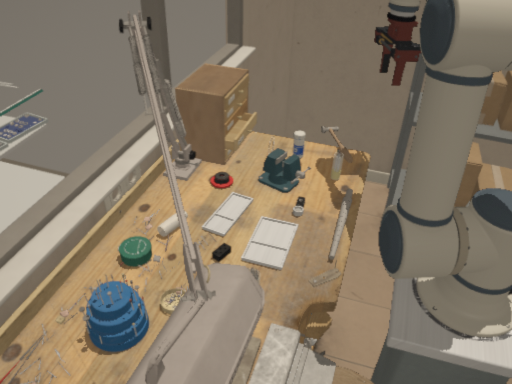

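View pics/wrist0.png

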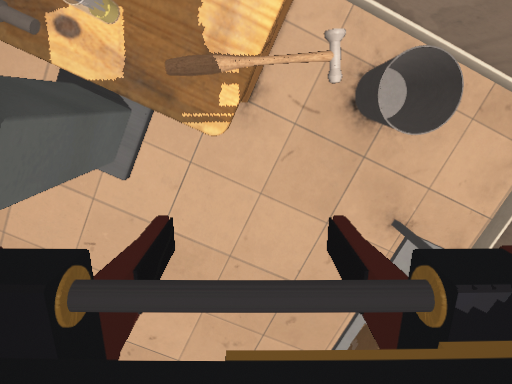

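Scene: bur tube (246,255), wax bottle (332,250), loupe (226,225), pot about (180,177), and the black block (223,181). Side: wheel (222,180), slim tray about (229,214), broad tray about (271,242), dropper bottle (170,225). I'll locate these roughly first, then take wrist views from above.

```bash
cat > h.py <<'E'
from bench import *
import cv2,numpy as np
from scipy.spatial.transform import Rotation as R
def rays(d,px):
    K=d["camera_matrix"];k=d["k1"]
    p=cv2.undistortPoints(np.array(px,float).reshape(-1,1,2),K,np.array([k,0,0,0,0.])).reshape(-1,2)
    V=d["view"];Rm=V[:3,:3];c=-Rm.T@V[:3,3]
    dirs=np.c_[p[:,0],-p[:,1],-np.ones(len(p))]@Rm
    return c,dirs      # dirs scaled so that depth=1
def onplane(d,px,z):
    c,r=rays(d,px);t=(z-c[2])/r[:,2]
    return c+r*t[:,None]
def cloud(d):
    h,w=d["depth"].shape
    u,v=np.meshgrid(np.arange(w),np.arange(h))
    c,r=rays(d,np.c_[u.ravel(),v.ravel()])
    P=c+r*d["depth"].reshape(-1,1)
    P[d["depth"].ravel()==0]=np.nan
    return P.reshape(h,w,3)
def proj(d,P):
    V=d["view"];q=np.atleast_2d(P)@V[:3,:3].T+V[:3,3]
    x=q[:,0]/-q[:,2];y=-q[:,1]/-q[:,2]
    s=1+d["k1"]*(x*x+y*y);K=d["camera_matrix"]
    return np.c_[K[0,0]*x*s+K[0,2],K[1,1]*y*s+K[1,2]]
def quat(yaw):
    """tool down, jaw axis (tool y) at angle yaw from world y... tool y dir = (sin,-cos)"""
    m=R.from_euler('z',yaw)*R.from_quat([1,0,0,0])
    q=m.as_quat();return [q[3],q[0],q[1],q[2]]
def save(d,name,**k):
    np.savez(name,**{a:d[a] for a in("frame","depth","camera_matrix","k1","view")})
E
python3 - <<'E'
from h import *
s=get_image("scene");t=get_image("side")
S=cloud(s);T=cloud(t)
np.set_printoptions(precision=3,suppress=True)
for n,(u,v) in dict(tube=(246,262),wax=(332,255),loupe=(230,226),pot=(180,177),blk=(223,181),drop=(277,172)).items(): print(n,S[v,u],onplane(s,[(u,v)],0.01)[0])
for n,(u,v) in dict(wheel=(222,178),slim=(229,214),broad=(271,242),drop=(170,225),blk=(222,252),loupe=(299,206)).items(): print(n,T[v,u],onplane(t,[(u,v)],0.01)[0])
# wrist cam in tool frame
w=get_image("wrist");st=state()
V=w["view"];c=-V[:3,:3].T@V[:3,3]
q=st["ee_rot"];r=R.from_quat([q[1],q[2],q[3],q[0]])
print(c, r.inv().apply(c-st["ee_pos"]), r.inv().apply(-V[2,:3]), r.as_matrix())
E
```

```text
tube [ 0.335 -0.336  0.031] [ 0.353 -0.307  0.01 ]
wax [ 0.456 -0.413  0.04 ] [ 0.492 -0.377  0.01 ]
loupe [ 0.399 -0.179  0.014] [ 0.403 -0.172  0.01 ]
pot [0.427 0.113 0.024] [0.443 0.149 0.01 ]
blk [0.513 0.043 0.016] [0.521 0.056 0.01 ]
drop [ 0.649 -0.003  0.024] [0.673 0.028 0.01 ]
wheel [ 0.62  -0.182  0.025] [ 0.628 -0.202  0.01 ]
slim [ 0.557 -0.071  0.005] [ 0.555 -0.066  0.01 ]
broad [ 0.432 -0.011  0.004] [ 0.43  -0.005  0.01 ]
drop [0.661 0.036 0.025] [0.671 0.021 0.01 ]
blk [0.519 0.069 0.017] [0.522 0.062 0.01 ]
loupe [ 0.401 -0.148  0.015] [ 0.402 -0.155  0.01 ]
[ 0.317 -0.515  0.383] [ 0.071  0.    -0.153] [-0.264 -0.001  0.965] [[ 0.907  0.42  -0.   ]
 [ 0.42  -0.907  0.001]
 [ 0.    -0.001 -1.   ]]
```

Run:
```python
from h import *
for p in ([0.46,-0.12,0.40],[0.46,-0.12,0.35],[0.46,-0.12,0.3]):
    j=inverse_kinematics(p,quat(0)); print(p,j)
    if j is not None: break
move_to(p,quat(0))
d=get_image("wrist");save(d,"w1.npz");cv2.imwrite("pics/w1.png",d["frame"]);print(state()["time"],state()["ee_pos"])
d=get_image("side");save(d,"s1.npz");cv2.imwrite("pics/s1.png",d["frame"])
d=get_image("scene");save(d,"c1.npz");cv2.imwrite("pics/c1.png",d["frame"])
```

```text
[0.46, -0.12, 0.4] [-3.26763040e-01 -1.35484077e-01  1.14553694e+00 -4.44089210e-16
  2.13153980e+00  1.24403329e+00]
2.175 [ 0.45998426 -0.12069077  0.39938486]
```

View pics/w1.png

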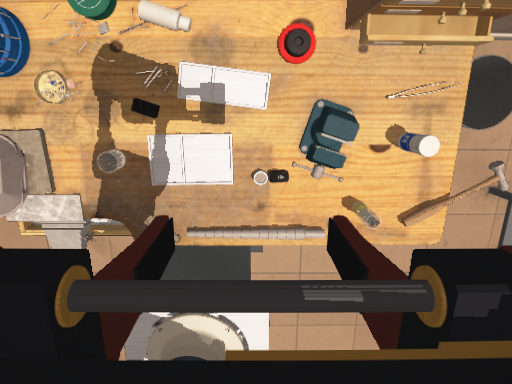

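View pics/s1.png

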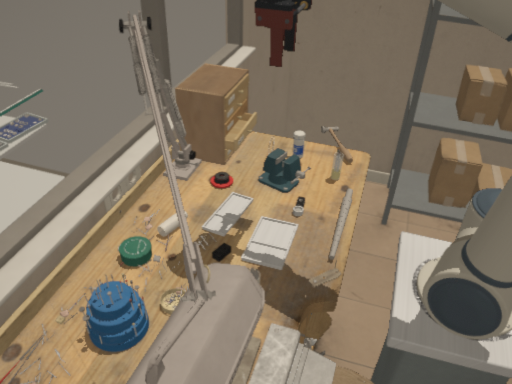

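Run:
```python
from h import *
d=dict(np.load("w1.npz"));np.set_printoptions(precision=4,suppress=True)
f=d["frame"];hsv=cv2.cvtColor(f,cv2.COLOR_BGR2HSV)
cv2.imwrite("pics/w1a.png",cv2.resize(f[20:240,90:290],None,fx=3.6,fy=2.7*1.0) if 0 else cv2.resize(f[50:200,130:310],None,fx=4,fy=4,interpolation=cv2.INTER_CUBIC))
cv2.imwrite("pics/w1b.png",np.hstack([cv2.resize(f[a:a+50,b:b+50],(250,250),interpolation=cv2.INTER_CUBIC) for a,b in((18,272),(135,85),(190,342))]))
P=cloud(d)
print("tablez",P[100:130:10,240:300:20,2])
# rectified top map: world grid at z=0.009
for n,(u,v) in dict(tray=(240,80),broad=(210,160),wheelhub=(297,43),flange=(297,28),loupecase=(279,176),ring=(261,172),pot=(110,160),tube=(367,214)).items(): print(n,P[v,u])
```

```text
tablez [[ 0.0034  0.0034 -0.0017]
 [-0.0024 -0.0022  0.0009]
 [-0.0027 -0.0022 -0.0029]]
tray [ 0.5683 -0.103   0.0039]
broad [ 0.4308 -0.0475  0.0035]
wheelhub [ 0.6244 -0.1958  0.016 ]
flange [ 0.6455 -0.1942  0.0212]
loupecase [ 0.4034 -0.1723  0.0134]
ring [ 0.4107 -0.1397  0.013 ]
pot [0.437  0.1194 0.0365]
tube [ 0.3498 -0.318   0.0652]
```

View pics/w1a.png

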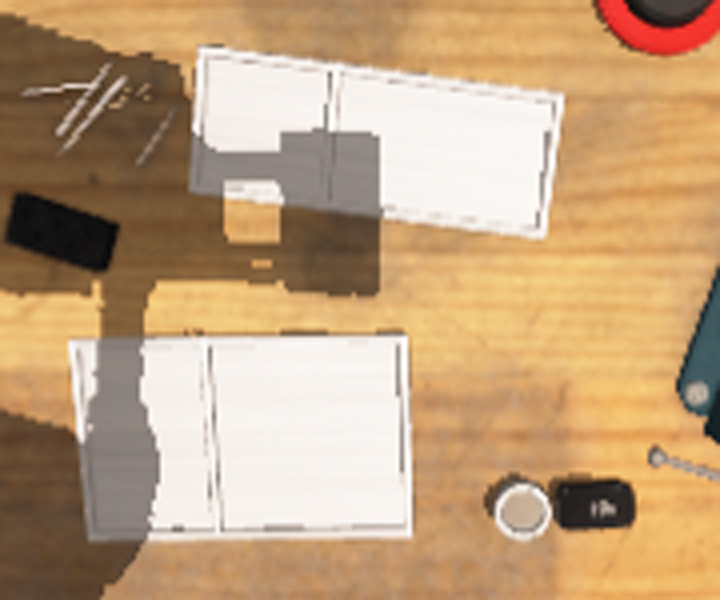

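View pics/w1b.png

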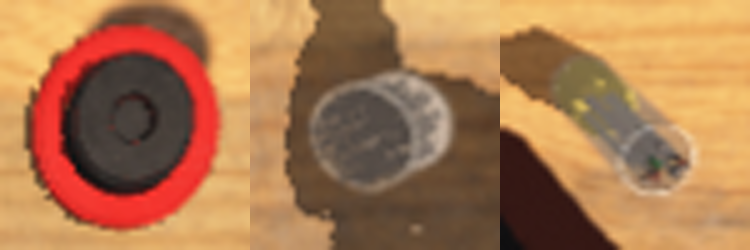

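```bash
cat > meas.py <<'E'
from h import *
def big(m,seed):
    n,l=cv2.connectedComponents(m.astype(np.uint8)); k=l[seed[1],seed[0]]; return (l==k).astype(np.uint8)
def hull(m):
    c,_=cv2.findContours(m,cv2.RETR_EXTERNAL,cv2.CHAIN_APPROX_NONE);return max(c,key=cv2.contourArea).reshape(-1,2)
def rect(d,m,z):
    P=onplane(d,hull(m),z)[:,:2]*1000
    (c,s,a)=cv2.minAreaRect(P.astype(np.float32)); b=cv2.boxPoints((c,s,a))
    i=np.argmax([np.linalg.norm(b[1]-b[0]),np.linalg.norm(b[2]-b[1])]);e=b[i+1]-b[i]
    if e[1]<0:e=-e
    return np.array(c),s,np.arctan2(-e[0],e[1]),P   # yaw of long(y) axis
E
python3 - <<'E'
from meas import *
np.set_printoptions(precision=4,suppress=True)
d=dict(np.load("w1.npz"));f=d["frame"];hsv=cv2.cvtColor(f,cv2.COLOR_BGR2HSV)
low=(hsv[...,1]<60)&(hsv[...,2]>70)
for n,s in(("slim",(240,80)),("broad",(210,160))):
    m=big(low,s); m=cv2.morphologyEx(m,cv2.MORPH_CLOSE,np.ones((5,5)))
    m=cv2.morphologyEx(m,cv2.MORPH_OPEN,np.ones((5,5)))
    c,sz,y,P=rect(d,m,.009);print(n,c,sz,y)
    # corner-based check
    q=cv2.approxPolyDP(hull(m).reshape(-1,1,2),6,True).reshape(-1,2);W=onplane(d,q,.009)[:,:2]*1000
    print(q.tolist(),W.tolist() if len(W)<6 else len(W), W.mean(0))
gray=hsv[...,2]
dark=gray<60
m=big(dark,(279,170)) if dark[170,279] else None
for s in((274,176),(145,108)):
    print(s,gray[s[1],s[0]])
    m=big(dark,s);c,sz,y,P=rect(d,m,.015);print("dark",c,sz,y,m.sum())
# wheel
hub=big((gray<90)&(hsv[...,1]<120),(297,43));red=big((hsv[...,1]>150)&((hsv[...,0]<8)|(hsv[...,0]>172))&(gray>80),(297,27))
for n,m,z in(("hub",hub,.023),("fl",red,.008)):
    P=onplane(d,hull(m),z)[:,:2]*1000; print(n,m.sum(),cv2.minEnclosingCircle(P.astype(np.float32)),P.min(0),P.max(0))
for n,uv,z in(("ring",(130+521/4-.4,50+509/4-.4),.014),("pot",(85+(360-250)/5-.4,135+136/5-.4),.038),("tube",(342+157/5-.4,190+158/5-.4),.075)):
    print(n,uv,onplane(d,[uv],z)[0]*1000)
E
```

```text
slim [559.4715 -74.782 ] (153.6195526123047, 60.20100402832031) -0.12831388
[[179, 62], [178, 97], [266, 108], [270, 73]] [[596.5756989484214, -2.224544071176837], [540.6222565214051, 2.713761471115725], [522.3062923166034, -147.43333464069244], [579.1399111804106, -153.37425976027524]] [559.661  -75.0796]
broad [433.5021 -13.0874] (92.44938659667969, 149.89295959472656) 0.00048333648
[[231, 134], [147, 135], [152, 184], [232, 184]] [[478.01798590566074, -86.64432252966445], [476.43784931342594, 61.268987973230615], [387.2511386300825, 59.877143641339764], [387.3131027181352, -87.00650759422234]] [432.255  -13.1262]
(274, 176) 38
dark [ 404.6108 -170.3415] (20.412582397460938, 32.450416564941406) 0.016200675 174
(145, 108) 18
dark [523.2076  58.8511] (45.16077423095703, 22.578065872192383) -0.32176852 359
hub 536 ((624.3025512695312, -195.1617889404297), 20.560543060302734) [ 605.3478 -214.1295] [ 643.7093 -175.5709]
fl 660 ((625.6256103515625, -196.29212951660156), 31.31230926513672) [ 595.0253 -226.5439] [ 655.7935 -165.6811]
ring (259.85, 176.85) [ 401.9912 -137.7227   14.    ]
pot (106.6, 161.79999999999998) [434.1337 124.9244  38.    ]
tube (373.0, 221.2) [ 340.6859 -325.4241   75.    ]
```

Run:
```python
from meas import *
np.set_printoptions(precision=3,suppress=True)
P=[cloud(dict(np.load(n))).reshape(-1,3) for n in("w1.npz","s1.npz","c1.npz")]
for n,p in zip("wsc",P):
    p=p[np.isfinite(p).all(1)]
    v=p[(p[:,0]>.36)&(p[:,0]<.56)&(p[:,1]>-.24)&(p[:,1]<-.182)&(p[:,2]>.02)&(p[:,2]<.1)]
    for a in np.arange(-.24,-.18,.01):
        q=v[(v[:,1]>a)&(v[:,1]<a+.01)]
        if len(q): print(n,"vice y",round(a,3),"x",q[:,0].min(),q[:,0].max(),"zmax",q[:,2].max(),len(q))
    l=p[(p[:,0]>.25)&(p[:,0]<.8)&(p[:,1]>.12)&(p[:,1]<.4)&(p[:,2]>.06)&(p[:,2]<.6)]
    for a in np.arange(.12,.4,.04):
        q=l[(l[:,1]>a)&(l[:,1]<a+.04)]
        if len(q): print(n,"lamp y",round(a,3),"x",q[:,0].min(),q[:,0].max(),"z",q[:,2].min(),q[:,2].max(),len(q))
```

```text
w vice y -0.24 x 0.4092459609683538 0.5229956643233779 zmax 0.08687987695911303 544
w vice y -0.23 x 0.4116409561321117 0.4943266718892271 zmax 0.0866645238363224 275
w vice y -0.22 x 0.42409358690454696 0.4615625630038267 zmax 0.08620167637543347 121
w vice y -0.21 x 0.4263716232418043 0.4322834190019036 zmax 0.052811173416248025 16
w vice y -0.2 x 0.4292660150606482 0.43760422219722733 zmax 0.053794224479775776 23
w vice y -0.19 x 0.4310737506707778 0.4362762711634688 zmax 0.05212324363717702 4
w lamp y 0.2 x 0.37345326370604526 0.48799460532348066 z 0.10171568455629681 0.15836762191787707 1836
w lamp y 0.24 x 0.36722788767627995 0.4888008214470213 z 0.1067857914503223 0.14088197765863752 44
s vice y -0.24 x 0.4105815279927828 0.5245363240570471 zmax 0.08985122887227914 301
s vice y -0.23 x 0.4106199122117913 0.5058088329940397 zmax 0.08929122004641643 213
s vice y -0.22 x 0.41363478276845234 0.46794619816991534 zmax 0.08922624953044478 159
s vice y -0.21 x 0.4260308840962843 0.43076956459623894 zmax 0.05505530993466379 6
s vice y -0.2 x 0.429758436579448 0.43773961956025276 zmax 0
[... 1218 characters left out ...]
14
c lamp y 0.12 x 0.5723971345475203 0.7983545446371022 z 0.10113090948131925 0.37922822011801494 198
c lamp y 0.16 x 0.5449517076805257 0.7997063419287044 z 0.1008223620724849 0.36193284291854444 211
c lamp y 0.2 x 0.37311788534628276 0.7992620900491277 z 0.09463400464812471 0.3469616603597504 1046
c lamp y 0.24 x 0.36449674351987005 0.7996934990005957 z 0.06027704322639532 0.32882246562456086 751
c lamp y 0.28 x 0.363798805456152 0.7995733144466618 z 0.06055173044859441 0.31274600179272305 703
c lamp y 0.32 x 0.36328719439425244 0.7961709672827103 z 0.0681401193576478 0.2975657253164089 656
c lamp y 0.36 x 0.3624447833701162 0.7984026675901463 z 0.10038171160164094 0.27952616724571283 287
```

View pics/c1.png

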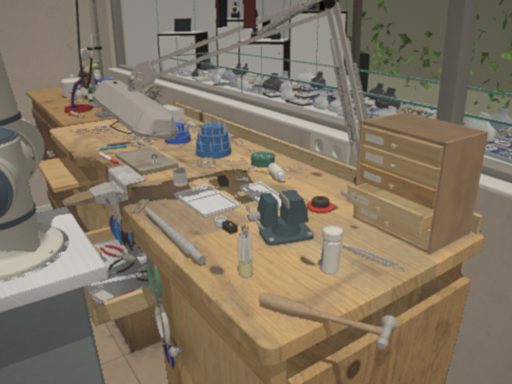

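All measured sizes match: slim tray 60.2×153.6, broad tray 92.4×149.9, and hub about 41 mm. Loupe first: I'll keep the tips 7 mm up so that opening in the tray clears the rims.

```bash
cat > ops.py <<'E'
from meas import *
def q(yaw,tilt=0):
    # jaws along world x at yaw=0; tilt leans the gripper's back toward -y
    m=R.from_euler('z',yaw)*R.from_euler('x',tilt)*R.from_euler('z',np.pi/2)*R.from_quat([1,0,0,0])
    a=m.as_quat();return [a[3],a[0],a[1],a[2]]
def go(x,y,z,yaw,zs,tilt=0):
    """over (x,y) at zs by joint move, then straight down to z"""
    move_to([x,y,zs],q(yaw,tilt)); down(x,y,z)
def down(x,y,z):
    move_l([x,y,z+.03],.2); move_l([x,y,z],.06)
    hold(.15); s=state(); e=s["ee_pos"]-[x,y,z]
    print("err mm",e*1000,"F",s["ft_force"],"t",s["time"])
def rep(t):
    s=state();print(t,"ee",s["ee_pos"],"gap",s["finger_gap"],"F",s["ft_force"],"t",s["time"])
def snap(n):
    d=get_image("wrist");save(d,n+".npz");cv2.imwrite(f"pics/{n}.png",d["frame"])
np.set_printoptions(precision=4,suppress=True)
E
python3 - <<'E'
from ops import *
x,y,yaw=.4039,-.1626,.06
go(x,y,.015,yaw,.12)
close();hold(.2);rep("grip")
move_l([x,y,.10],.15);rep("lift");snap("w2")
E
```

```text
err mm [ 0.2311 -0.1352  0.4124] F [-0.2771 -0.135  -0.4296] t 5.1583
grip ee [ 0.4039 -0.1626  0.015 ] gap 0.019342355995552965 F [-0.6287  0.25    1.0652] t 6.4167
lift ee [ 0.4035 -0.1624  0.099 ] gap 0.01920135435955767 F [-0.6531 -0.7491 -0.5139] t 7.1333
```

View pics/w2.png

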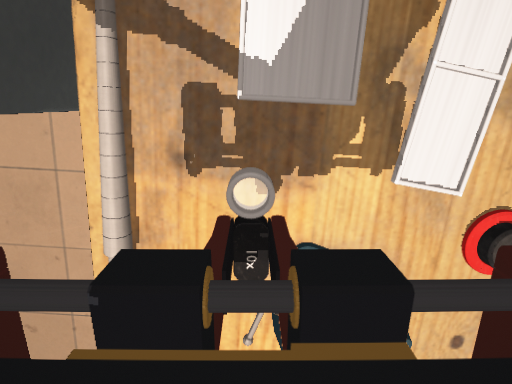

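The loupe (20 mm gap) is held straight, ring at (250,193), with the tray's end at (395–462,190). I'll check the grip offset and refine the tray from this closer view.

Run:
```python
from ops import *
d=dict(np.load("w2.npz"))
print("ring",onplane(d,[(250,193)],.098)[0]-[.4035,-.1624,0])
print("slim corners -y end",onplane(d,[(395,182),(462,195)],.009), "rib ends",onplane(d,[(434,63),(504,77)],.009))
print("broad corners",onplane(d,[(238,99),(357,104)],.009))
```

```text
ring [-0.0025  0.0259  0.098 ]
slim corners -y end [[ 0.5205 -0.1458  0.009 ]
 [ 0.579  -0.1534  0.009 ]] rib ends [[ 0.5333 -0.0531  0.009 ]
 [ 0.5894 -0.0591  0.009 ]]
broad corners [[ 0.3886 -0.0885  0.009 ]
 [ 0.4799 -0.0864  0.009 ]]
```

Run:
```python
from ops import *
yaw=-.125;x,y=.5549,-.1092
move_l([x,y,.10],.2,q(yaw));rep("over")
down(x,y,.0197);rep("at")
gripper_open();hold(.2);rep("open")
move_l([x,y,.12],.2)
move_to([.47,-.14,.25],q(0));snap("w3");rep("")
```

```text
over ee [ 0.5541 -0.1094  0.0994] gap 0.01976382380741963 F [ 0.6121  0.7062 -0.2283] t 8.1333
err mm [ 0.0195  0.0103 -0.0497] F [-0.5294  0.3999  0.0055] t 9.3333
at ee [ 0.5549 -0.1092  0.0197] gap 0.019218303588071483 F [-0.5294  0.3999  0.0055] t 9.3333
open ee [ 0.5549 -0.1092  0.0197] gap 0.08790580836496904 F [-0.3919 -0.1896  0.9676] t 10.6667
 ee [ 0.47   -0.1396  0.2468] gap 0.0877763772113365 F [-0.8667  0.6348 -1.0974] t 12.0417
```

View pics/w3.png

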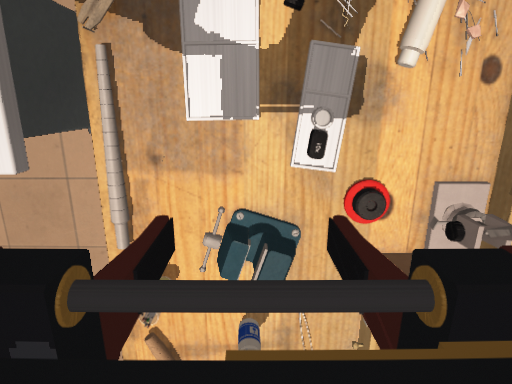

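The loupe lies in the long bay, ring (322,118) and case (317,145). Next I'll cross-check the tube with the scene view, then grasp it.

Run:
```python
from ops import *
d=dict(np.load("c1.npz"));f=d["frame"]
cv2.imwrite("pics/c1t.png",cv2.resize(f[220:285,200:360],None,fx=5,fy=5,interpolation=cv2.INTER_CUBIC))
for z in(0,.075): print(proj(d,[[.3407,-.3254,z]]))
```

```text
[[245.8044 273.8657]]
[[244.8777 235.2793]]
```

View pics/c1t.png

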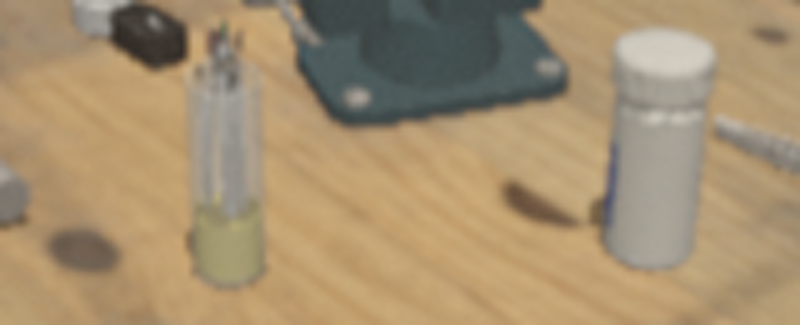

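Run:
```python
from ops import *
x,y=.3407,-.3254
go(x,y,.044,0,.17)
close();hold(.2);rep("grip")
move_l([x,y,.18],.2);rep("lift")
# square bay
yaw=-.125;c=np.array([.5593,-.0745])+47e-3*np.array([-np.sin(yaw),np.cos(yaw)]);print(c)
move_l([c[0],c[1],.18],.2,q(-.125));rep("over")
down(c[0],c[1],.0488)
gripper_open();hold(.2);rep("open")
move_l([c[0],c[1],.16],.2);rep("up")
```

```text
err mm [ 0.2029 -0.2127  0.457 ] F [-0.6099  0.2658  0.6545] t 14.425
grip ee [ 0.3407 -0.3254  0.044 ] gap 0.025501429512584592 F [ 0.9042 -0.6636 -0.3102] t 15.6083
lift ee [ 0.3403 -0.325   0.1784] gap 0.02505959813445994 F [-0.3397  0.4866 -1.0643] t 16.4417
[ 0.5652 -0.0279]
over ee [ 0.5649 -0.0285  0.1801] gap 0.02530099501183387 F [ 0.9469 -0.274  -0.2224] t 18.4583
err mm [-0.0551  0.0279 -0.1652] F [-1.0764  0.1628 -1.8862] t 19.9167
open ee [ 0.5652 -0.0279  0.0488] gap 0.08791143216684533 F [-0.1303  0.5173 -0.1556] t 21.175
up ee [ 0.5648 -0.0278  0.1588] gap 0.08810296878184799 F [ 0.2074  0.4486 -0.3961] t 21.8833
```

Run:
```python
from ops import *
move_to([.60,-.17,.22],q(0));snap("w4")
d=dict(np.load("w4.npz"));f=d["frame"];hsv=cv2.cvtColor(f,cv2.COLOR_BGR2HSV)
red=((hsv[...,1]>150)&((hsv[...,0]<8)|(hsv[...,0]>172))&(hsv[...,2]>80)).astype(np.uint8)
red[330:]=0
n,l,st,ce=cv2.connectedComponentsWithStats(red)
for i in range(1,n):
    if st[i,4]>300: print(st[i],ce[i],cv2.minEnclosingCircle((onplane(d,hull((l==i).astype(np.uint8)),.008)[:,:2]*1000).astype(np.float32)))
```

```text
[249 162  50  49 991] [273.0272 184.0091] ((626.2354125976562, -195.73248291015625), 31.12128257751465)
```

View pics/w4.png

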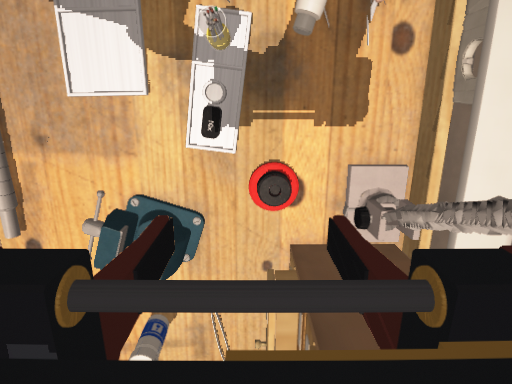

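Run:
```python
from ops import *
for n in("w4.npz","w1.npz","s1.npz","c1.npz"):
    p=cloud(dict(np.load(n))).reshape(-1,3);p=p[np.isfinite(p).all(1)]
    v=p[(p[:,0]>.65)&(p[:,0]<.85)&(p[:,1]>-.27)&(p[:,1]<-.12)&(p[:,2]>.03)&(p[:,2]<.5)]
    for a in np.arange(.65,.85,.02):
        k=v[(v[:,0]>a)&(v[:,0]<a+.02)]
        if len(k):print(n,round(a,2),k[:,1].min(),k[:,1].max(),k[:,2].min(),k[:,2].max(),len(k))
```

```text
w4.npz 0.65 -0.15937027107271018 -0.1356048652954612 0.20921627591804914 0.32357937392575026 5026
w4.npz 0.67 -0.13923611044884238 -0.13651549005762384 0.2881948217066237 0.2951079124242597 64
w4.npz 0.71 -0.23145125751730927 -0.14110465934208452 0.03018834530766007 0.2402697446802713 3765
w4.npz 0.73 -0.2369802079345807 -0.14430148207731244 0.030136762735580913 0.2295456910241686 825
w4.npz 0.75 -0.241450738867242 -0.19727616009346444 0.031133648469039543 0.0748563195631744 425
w4.npz 0.77 -0.23631281163509388 -0.12006802726289771 0.03620621102312399 0.11204388620740818 762
w4.npz 0.79 -0.26684472623426153 -0.12003662891103022 0.03006887258424429 0.11253248526438503 3312
w4.npz 0.81 -0.2673879159432198 -0.1200050006025057 0.030003505264895036 0.11254794665026652 3095
w4.npz 0.83 -0.22732340667170747 -0.16317514556792131 0.10844431353792006 0.11211730631964373 175
s1.npz 0.65 -0.26957612990536306 -0.26856840397573556 0.09470868561904977 0.19243745965036452 2
s1.npz 0.67 -0.26869813942689413 -0.2686364370637033 0.06741436446946591 0.11246756946470482 2
s1.npz 0.71 -0.2695188524619697 
[... 519 characters left out ...]
2 0.1170713378851711 401
s1.npz 0.83 -0.24324529863394895 -0.12086897363965854 0.11150216309003269 0.133943982501028 302
c1.npz 0.71 -0.21520868894867484 -0.12014476995665757 0.04262375571843169 0.3030571938213849 646
c1.npz 0.73 -0.1962076981712536 -0.12013547467165664 0.10684882970778053 0.33194979596403873 383
c1.npz 0.75 -0.1777118748236478 -0.12003248966805447 0.15983590892977168 0.3328823886756005 398
c1.npz 0.77 -0.17903705008526072 -0.12543038637352588 0.18057208421878906 0.3051076561215846 249
c1.npz 0.79 -0.1396614877034449 -0.12129690206042176 0.03083177431022177 0.042429750464406224 26
c1.npz 0.81 -0.12193881137387963 -0.12035723992048475 0.03955047510605747 0.04875751641411219 3
```

The lamp post at x ≥ 0.71 is close to the gripper body (0.715) when the jaws lie along x. I'll check clearance against yaw using the depth clouds.

Run:
```python
from ops import *
p=np.vstack([cloud(dict(np.load(n))).reshape(-1,3) for n in("w1.npz","s1.npz","c1.npz")]);p=p[np.isfinite(p).all(1)]
p=p[(p[:,2]>.075)&(p[:,2]<.3)]-[.6257,-.1957,0]
p=p[np.linalg.norm(p[:,:2],axis=1)<.2]
for yaw in np.arange(-1.5,1.8,.15):
    c,s=np.cos(yaw),np.sin(yaw); a=p[:,0]*c+p[:,1]*s; b=-p[:,0]*s+p[:,1]*c
    dist=np.hypot(np.maximum(abs(a)-.089,0),np.maximum(abs(b)-.0375,0))
    i=dist.argsort()[:5][-1]; print(round(yaw,2),"clear mm",dist[i]*1000,p[i]+[.6257,-.1957,0])
```

```text
-1.5 clear mm 0.0 [ 0.6621 -0.279   0.1293]
-1.35 clear mm 0.0 [ 0.6633 -0.2748  0.1281]
-1.2 clear mm 0.0 [ 0.6501 -0.2797  0.1043]
-1.05 clear mm 0.0 [ 0.6613 -0.2751  0.0945]
-0.9 clear mm 0.0 [ 0.65   -0.2807  0.1221]
-0.75 clear mm 0.0 [ 0.6683 -0.2763  0.1827]
-0.6 clear mm 0.0 [ 0.6735 -0.2722  0.1426]
-0.45 clear mm 3.2572127544925378 [ 0.7243 -0.1982  0.1004]
-0.3 clear mm 0.0 [ 0.7179 -0.1886  0.1328]
-0.15 clear mm 0.0 [ 0.7186 -0.1764  0.1559]
-0.0 clear mm 2.899438800920098 [ 0.7176 -0.1815  0.1454]
0.15 clear mm 3.2585919942825226 [ 0.7179 -0.1886  0.1328]
0.3 clear mm 1.5093467292542488 [ 0.7187 -0.19    0.1448]
0.45 clear mm 0.0 [ 0.72   -0.1897  0.1327]
0.6 clear mm 0.0 [ 0.719  -0.1747  0.1719]
0.75 clear mm 2.679459441256946 [ 0.7189 -0.1633  0.1954]
0.9 clear mm 8.949452093223343 [ 0.7168 -0.1556  0.2403]
1.05 clear mm 0.0 [ 0.6168 -0.2858  0.0856]
1.2 clear mm 0.0 [ 0.6195 -0.2841  0.0778]
1.35 clear mm 0.0 [ 0.6365 -0.2866  0.0775]
1.5 clear mm 0.0 [ 0.6542 -0.2817  0.0835]
1.65 clear mm 0.0 [ 0.651  -0.2757  0.1181]
```

Run:
```python
from ops import *
p=np.vstack([cloud(dict(np.load(n))).reshape(-1,3) for n in("w1.npz","s1.npz","c1.npz")]);p=p[np.isfinite(p).all(1)]
p=p[(p[:,2]>.05)&(p[:,2]<.36)&(np.linalg.norm(p[:,:2]-[.6257,-.1957],axis=1)<.3)]
G=np.array([.6257,-.1957,.030])
res=[]
for yaw in np.arange(0,1.6,.1):
  for tilt in(-.2,-.1,0,.1,.2):
    a=q(yaw,tilt);r=R.from_quat([a[1],a[2],a[3],a[0]])
    m=1
    for dz in(0,.04,.08,.12):
        t=r.inv().apply(p-G-[0,0,dz])
        dd=np.sqrt(np.maximum(abs(t[:,0])-.0375,0)**2+np.maximum(abs(t[:,1])-.089,0)**2+np.maximum(t[:,2]+.061,0)**2)
        dd=dd[t[:,2]>-.25] if (t[:,2]>-.25).any() else np.ones(9)
        i=np.sort(dd)[4]; m=min(m,i)
    j=inverse_kinematics(list(G+r.apply([0,0,.011])),a)
    res.append((round(m*1000,1),round(yaw,2),tilt,j is not None and np.round(j[5],2)))
res.sort(reverse=True,key=lambda r:r[0]);print(*res[:12],sep="\n")
```

```text
(np.float64(20.1), np.float64(1.0), -0.2, np.float64(-1.32))
(np.float64(17.3), np.float64(0.9), -0.2, np.float64(-1.2))
(np.float64(15.5), np.float64(0.9), -0.1, np.float64(-1.23))
(np.float64(14.8), np.float64(0.8), -0.2, np.float64(-1.09))
(np.float64(14.1), np.float64(1.1), -0.2, np.float64(-1.44))
(np.float64(13.5), np.float64(1.0), -0.1, np.float64(-1.34))
(np.float64(10.4), np.float64(1.2), -0.2, np.float64(-1.55))
(np.float64(10.1), np.float64(0.7), -0.2, np.float64(-0.98))
(np.float64(9.5), np.float64(0.8), -0.1, np.float64(-1.13))
(np.float64(8.9), np.float64(0.9), 0, np.float64(-1.26))
(np.float64(8.7), np.float64(1.3), -0.2, np.float64(-1.67))
(np.float64(8.1), np.float64(1.1), -0.1, np.float64(-1.45))
```

Run:
```python
from ops import *
x,y=.6257,-.1957;a=q(.95,-.12)
move_to([.55,-.14,.22],a)
move_l([x,y,.14],.25)
down(x,y,.0195)
close();hold(.2);rep("grip")
move_l([x,y,.14],.2);rep("lift")
x,y=.434,-.0415
move_l([x,y,.14],.2);rep("over")
down(x,y,.0243)
gripper_open();hold(.2);rep("open")
move_l([x,y,.12],.2)
move_to([.42,-.03,.26],q(0));snap("w5");rep("up")
```

```text
err mm [ 0.3226 -0.1233  0.5494] F [0.3389 0.1878 0.6477] t 25.525
grip ee [ 0.6257 -0.1957  0.0195] gap 0.03948372090050282 F [ 0.3841 -0.3286 -0.0197] t 26.5417
lift ee [ 0.6251 -0.1955  0.1384] gap 0.039200217250310525 F [ 0.3298 -0.3496 -0.0006] t 27.2917
over ee [ 0.4343 -0.0419  0.1398] gap 0.039225999558906134 F [-0.4903  0.8004 -0.6856] t 28.675
err mm [-0.066   0.0401 -0.1573] F [ 0.3091  1.2359 -1.2933] t 30.05
open ee [ 0.434  -0.0415  0.0243] gap 0.08804507081738369 F [-0.386  -0.487   0.2493] t 31.1333
up ee [ 0.4196 -0.0299  0.2579] gap 0.08788038516367788 F [ 0.3069 -0.2544 -0.2638] t 32.7
```

View pics/w5.png

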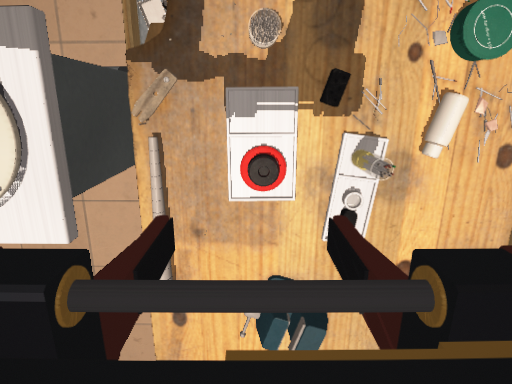

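The wheel lies flat, hub up, in the large bay (263,169), the tube stands (375,165), and the pot is at (266,27). I'll refine the pot and then pick it with the gripper tilted away from the lamp.

Run:
```python
from ops import *
d=dict(np.load("w5.npz"));f=d["frame"]
cv2.imwrite("pics/w5p.png",cv2.resize(f[0:60,235:300],None,fx=8,fy=8,interpolation=cv2.INTER_CUBIC))
for z in(0,.034,.042): print(z,proj(d,[[.434,.125,z]]), proj(d,[[.434+.0185,.125,z],[.434-.0185,.125,z]]))
d1=dict(np.load("c1.npz"));cv2.imwrite("pics/c1p.png",cv2.resize(d1["frame"][155:200,155:215],None,fx=8,fy=8,interpolation=cv2.INTER_CUBIC))
for z in(0,.034,.042): print(proj(d1,[[.434,.125,z]]))
```

```text
0 [[263.7665  33.1996]] [[278.8406  33.2534]
 [248.6924  33.162 ]]
0.034 [[264.9262  26.5098]] [[281.4369  26.5712]
 [248.4153  26.4689]]
0.042 [[265.2319  24.7467]] [[282.1213  24.8102]
 [248.3422  24.7049]]
[[181.0332 183.9607]]
[[180.0608 171.6745]]
[[179.8311 168.7446]]
```

View pics/w5p.png

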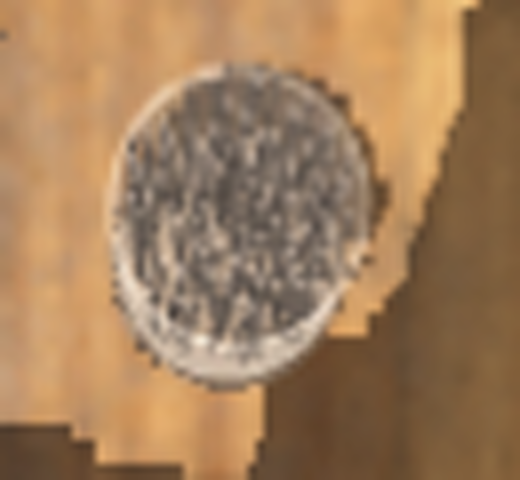

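View pics/c1p.png

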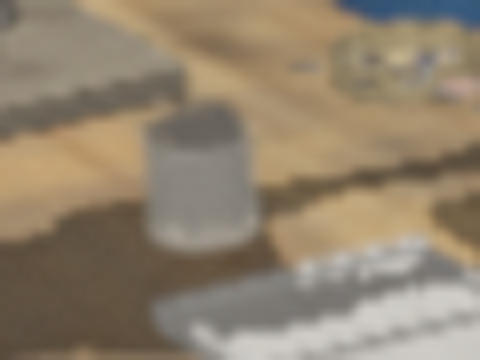

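Run:
```python
from ops import *
p=np.vstack([cloud(dict(np.load(n))).reshape(-1,3) for n in("w5.npz","w1.npz","s1.npz","c1.npz")]);p=p[np.isfinite(p).all(1)]
p=p[(p[:,2]>.012)&(p[:,2]<.36)&(np.linalg.norm(p[:,:2]-[.434,.125],axis=1)<.25)&(np.linalg.norm(p[:,:2]-[.434,.125],axis=1)>.026)]
p=p[~((p[:,2]>.2)&(p[:,1]<.15))]  # own gripper in w5
for tilt in(.1,.2,.3):
    a=q(0,tilt);r=R.from_quat([a[1],a[2],a[3],a[0]]);T=np.array([.434,.126,.021])
    for dz in(0,.05,.1):
        t=r.inv().apply(p-T-[0,0,dz])
        def box(c,h):
            e=np.linalg.norm(np.maximum(abs(t-c)-h,0),axis=1);i=np.argsort(e)[4];return round(e[i]*1000,1),p[i]
        print(tilt,dz,"body",box([0,0,-.172],[.0375,.089,.1]),"cam",box([.071,0,-.16],[.02,.03,.03]),"fing",box([0,0,-.03],[.012,.058,.038]))
    print(inverse_kinematics(list(T),a))
```

```text
0.1 0 body (np.float64(56.4), array([0.4424, 0.2113, 0.1113])) cam (np.float64(12.9), array([0.4142, 0.2159, 0.1557])) fing (np.float64(41.9), array([0.5203, 0.0834, 0.0156]))
0.1 0.05 body (np.float64(53.2), array([0.5726, 0.1577, 0.3247])) cam (np.float64(47.6), array([0.41  , 0.23  , 0.1698])) fing (np.float64(62.0), array([0.5195, 0.0824, 0.0167]))
0.1 0.1 body (np.float64(50.6), array([0.5654, 0.1721, 0.3141])) cam (np.float64(62.9), array([0.5154, 0.2335, 0.324 ])) fing (np.float64(72.6), array([0.4424, 0.2113, 0.1113]))
[ 0.132  -0.2801  1.9555  0.0998  1.4537  0.121 ]
0.2 0 body (np.float64(64.5), array([0.524 , 0.0804, 0.0199])) cam (np.float64(28.7), array([0.4142, 0.2159, 0.1557])) fing (np.float64(41.8), array([0.5203, 0.0834, 0.0156]))
0.2 0.05 body (np.float64(65.4), array([0.4113, 0.2129, 0.1379])) cam (np.float64(61.8), array([0.4166, 0.2262, 0.1668])) fing (np.float64(61.7), array([0.5195, 0.0824, 0.0167]))
0.2 0.1 body (np.float64(61.4), array([0.5701, 0.1642, 0.3194])) cam (np.float64(71.9), array([0.5126, 0.2386, 0.2899])) fing (np.float64(72.0), array([0.4492, 0.2108, 0.124 ]))
[ 0.0555 -0.2933  1.9754  0.2012  1.4507  0.0322]
0.3 0 body (np.float64(60.0), array([0.524 , 0.0804, 0.0199])) cam (np.float64(44.5), array([0.4422, 0.2153, 0.1543])) fing (np.float64(41.4), array([0.5187, 0.0823, 0.0144]))
0.3 0.05 body (np.float64(73.5), array([0.4113, 0.2129, 0.1379])) cam (np.float64(75.9), array([0.4053, 0.2203, 0.1615])) fing (np.float64(61.7), array([0.5195, 0.0824, 0.0167]))
0.3 0.1 body (np.float64(73.2), array([0.577 , 0.1556, 0.3195])) cam (np.float64(80.9), array([0.5222, 0.2279, 0.2899])) fing (np.float64(71.4), array([0.4492, 0.2108, 0.124 ]))
[-0.0205 -0.2953  1.9925  0.302   1.456  -0.0571]
```

Run:
```python
from ops import *
x,y=.434,.126;a=q(0,.2)
move_to([x,.08,.15],a)
move_l([x,y,.12],.2)
down(x,y,.021)
close();hold(.2);rep("grip")
move_l([x,y,.11],.15);rep("lift")
x,y=.4338,.0325
move_l([x,y,.11],.15);rep("over")
down(x,y,.0258)
gripper_open();hold(.2);rep("open")
move_l([x,y,.13],.2)
move_to([.45,-.10,.32],q(0));snap("w6");rep("up")
d=get_image("scene");save(d,"c6.npz");cv2.imwrite("pics/c6.png",d["frame"])
move_to([.46,-.12,.40],quat(0));snap("w7");rep("up")
```

```text
err mm [0.2909 0.0598 0.4445] F [-0.2065 -0.0923 -0.1041] t 35.0833
grip ee [0.434 0.126 0.021] gap 0.03633048915440854 F [0.0571 0.5127 0.4058] t 36.1333
lift ee [0.4335 0.1259 0.1089] gap 0.03615104438287315 F [-0.526  -0.8489 -2.212 ] t 36.875
over ee [0.4336 0.0329 0.1096] gap 0.03597855159162087 F [-0.1981  0.475  -0.5162] t 37.65
err mm [ 0.0039 -0.0103 -0.0877] F [-0.0477 -0.1511 -1.8662] t 38.875
open ee [0.4338 0.0325 0.0258] gap 0.08753938655156641 F [0.223  0.4595 0.3296] t 40.0
up ee [ 0.4497 -0.0994  0.3175] gap 0.08806743609027326 F [ 0.5877  0.3636 -0.2478] t 41.6417
up ee [ 0.46   -0.1199  0.3996] gap 0.08787179328014239 F [0.455  0.1884 0.5659] t 43.1167
```

View pics/w6.png

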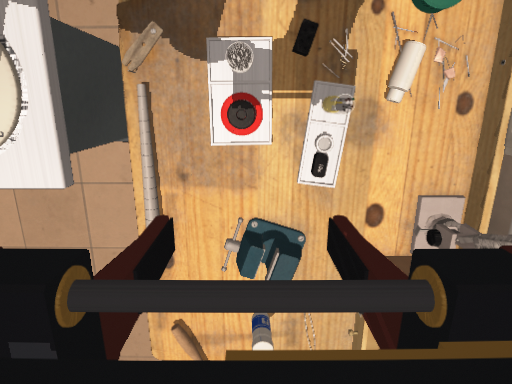

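View pics/w7.png

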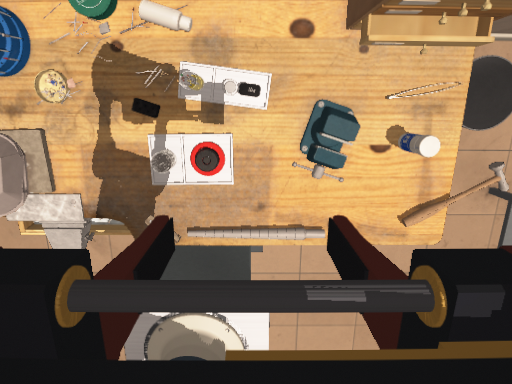

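View pics/c6.png

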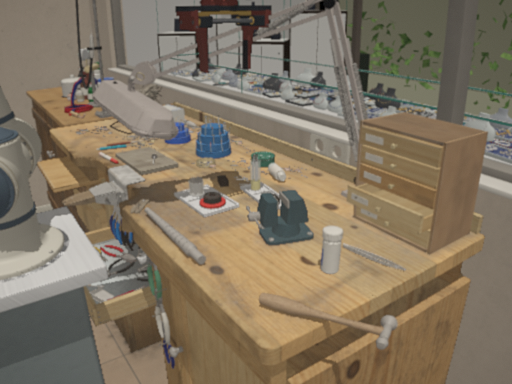

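All four items are seated: in w7 the pot is at (162,160), wheel (207,158), tube (190,80), loupe (240,88). I'll do a quick numeric check on centring and on the items that must stay put.

Run:
```python
from ops import *
a=dict(np.load("w1.npz"));d=dict(np.load("w7.npz"))
for n,(u0,u1,v0,v1) in dict(block=(125,165,92,122),drop=(132,198,0,38),wax=(395,445,125,162)).items():
    print(n,"mean abs diff",cv2.absdiff(a["frame"],d["frame"])[v0:v1,u0:u1].mean())
f=d["frame"];hsv=cv2.cvtColor(f,cv2.COLOR_BGR2HSV)
red=big((hsv[...,1]>150)&((hsv[...,0]<8)|(hsv[...,0]>172))&(hsv[...,2]>80),(207,145))
print("wheel",cv2.minEnclosingCircle((onplane(d,hull(red),.012)[:,:2]*1000).astype(np.float32)),"want 434,-41.5")
m=big(hsv[...,2]<60,(244,90)) if hsv[90,244,2]<60 else None
if m is not None: r=rect(d,m,.019);print("case",r[:3],"ring",onplane(d,[(231,87)],.018)[0])
d=dict(np.load("w6.npz"));cv2.imwrite("pics/w6z.png",cv2.resize(d["frame"][30:195,200:365],None,fx=3.6,fy=3.6,interpolation=cv2.INTER_CUBIC))
for n,P in dict(potbase=[.434,.0315,.004],pottop=[.434,.0315,.038],tubebase=[.5652,-.0279,.004],tubetop=[.5652,-.0279,.079]).items(): print(n,(proj(d,[P])-[200,30])*3.6)
```

```text
block mean abs diff 3.428611111111111
drop mean abs diff 5.677033492822966
wax mean abs diff 5.130990990990991
wheel ((435.0308837890625, -42.90755081176758), 30.405900955200195) want 434,-41.5
case (array([ 552.6827, -117.0725]), (33.725868225097656, 17.56692886352539), np.float32(-0.13338234)) ring [ 0.5563 -0.0874  0.018 ]
potbase [[146.7897 109.4155]]
pottop [[143.5984  96.6977]]
tubebase [[468.8918 265.4309]]
tubetop [[522.8432 265.4127]]
```

View pics/w6z.png

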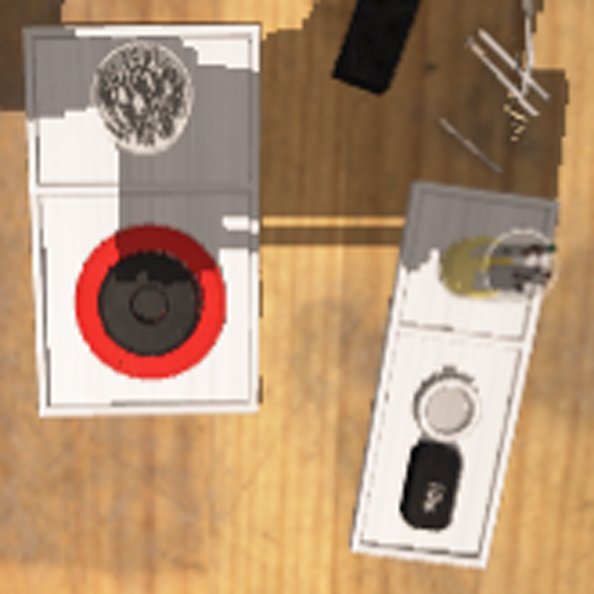

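Everything is centred within about 2 mm and clear of the ribs, and the three other items look unmoved. I'm handing the job in.

Run:
```python
from ops import *
job_done();print(state()["time"])
```

```text
the job is handed in; nothing more can be done
the job is handed in; nothing more can be done
```

Both kits are made up and handed in, with the robot clock at about 43 s of the 112 s allowed. I placed the items in the order asked:
- **Slim tray:** the loupe lies lengthwise in the long bay and the bur tube stands in the square bay.
- **Broad tray:** the polishing wheel lies flat, hub up, in the large bay and the pot of pins stands in the small bay.

I tilted the gripper about 7° for the wheel to keep clear of the lamp post and cabinet, and about 11° for the pot to keep clear of the lamp head.

**Last checks:**
- **Seating:** all four items look flat on the floor of their bays and off the ribs.
- **Centring:** the wheel measured about 2 mm from the middle of its bay, and the loupe about 3 mm or less. The tube and pot were checked by eye against their expected image positions and agree to about 2 mm.
- **Items left alone:** the wax bottle, dropper bottle and black block look unmoved in before and after pictures from the same arm pose.
- **Forces:** the wrist force stayed around 2 N at every point where I read it.

No check failed or disagreed beyond the 2 mm calibration.

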